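Put the seasonings back after cooking

ROBOT

A 6-joint arm with a two-finger parallel gripper is mounted at the origin on a cart in front of the work surface, level with it; the furniture and walls round the work are solid. World frame = base frame: x ahead of the robot, y to its left, z up, the work surface at z = 0. Lengths are in m, angles in degrees, forces in N, time in s.
With the tool pointing down it reaches from about 0.35 to 0.875 m from the base axis. Payload 4.2 kg.
Tool frame: the origin (TCP) lies between the finger pads; the fingertips stand 8 mm ahead of it and the grasp point (between the pads) lies 11 mm behind it; z points along the fingers, y is the line along which they close (so a half turn about z gives the same grasp; the last joint's range is limited). The gripper opens to 87 mm and grips with 3 to 60 N. Pads are 19 mm wide; open, the fingers measure 117 mm over their backs; the gripper's body (75 mm by 190 mm) begins 51 mm behind the grasp point.
Start: joints at [86.837, 22.042, 0.453, 0, -68.411, -14.817], TCP at [0.193, 0.594, 0.231] pointing down, gripper open.
Joint ranges: [-179.83, 179.83], [-69.29, 118.12], [-61.27, 80.66], [-181.25, 117.63], [-171.15, -9.14], [-177.46, 177.46]. Speed limits (degrees/s): [159.86, 159.86, 180, 180, 180, 180].

INTERFACE

Orientations are given as a 3x3 rotation matrix whose columns are the frame's x, y, z axes.
In Python, from station import sense, capture, camera_model, finish_job, find_in gives the robot as it stands. The module is installed in compiled form; this text tells all that it offers.
- The arm moves only by the tool arm_command, never from a script. Its argument "motion" is a list of rows, each a list of 7 numbers: the finger opening in mm, from 0 to 87, then the shift along the tool's x, y, z in mm, then the turn, a rotation vector about the tool's x, y, z in rad. In form: [[jaw, dx, dy, dz, rx, ry, rz], ...]. A call has 1 to 8 rows; each row shifts and turns the commanded pose from where the row before left it, along the tool's axes as they then stand; what a row does not reach is not made up. A row lasts 1/10 s, in which the tool goes at most 50 mm and 8.59 degrees, less where a joint would pass 70% of its speed; a pose out of reach is approached as far as the arm can. A call with a gripper value outside its range is refused whole. The fingers move at their own pace and stop on an object; the grip force is fixed at half the most. Time passes only in rows, so rows that do not move let the fingers close. It gives the time, the measured TCP pose, the force, the opening and the grip force at its end, in the units of the state.
- sense(): the state, without advancing time (a new reading comes with each control period).
- capture(name): name is "scene" or "top" or "wrist"; returns the picture (384x512x3 uint8, red, green, blue); there is no depth.
- camera_model(name): a dict with "fx", "fy", "cx", "cy" (pixels), "k1" (the pictures are not rectified: a ray, as slopes to the right and down, at radius r is drawn at 1 + k1 r^2 times it, then the intrinsics apply), "R" (3x3) and "t" (3): a world point X has camera coordinates R X + t. Camera axes: x right, y down, z forward; pixel columns grow to the right and rows downward; lengths in m; the calibration is good to about 2 mm. A picture is of the moment at which its call begins: read the wrist's pose just before it. camera_model takes no time and is no camera call; for the wrist camera it gives the pose at the moment of the call.
- finish_job(): hands the job in; it is judged then, once.
Trained networks look in the newest picture that a camera, given by its name, has taken for a name from the list of things; names that differ only in an ending like _2 or _b are one class to them, and where a whole thing is asked for, a point or a joint stands for the part that bears it (a point fixed in the world has none). Each returns a list of dicts, best first, with "p" (0 to 1); they miss things now and then, are a little off and sometimes report something else, mostly with a low value. They report only what shows in the picture. A call takes as long as a camera call. They do not tell look-alikes from the thing itself.
- find_in(target, camera): "location" ([row, column] in pixels, amid what is visible of it).
The state is a dict: "time_s": time; "joints": joint angles; "joint_velocities": joint speeds; "effort": joint torques, N m; "tcp_pos": TCP position; "ee_rot": TCP orientation; "wrist_force": force on the tool from outside, world axes, zero at the start; "moment": the same for the moment, N m; "gripper_width": opening from 0.0 (shut) to 1.0 (fully open); "gripper_force": force on a finger pad.
Only numpy, scipy, OpenCV 4.12 (cv2) and the standard library are available. Lean on these libraries where they do the work, as an engineer would, in place of code of your own. Each camera call takes 0.05 s, during which the arm holds its last target. There are 200 camera calls.

TASK

The seasonings have been left standing about on the cold hob: put them back where each kind belongs. The two mills go into the dark wooden tray, one in each bay, the two loose spice jars into the two free bays of the wire spice rack, one in each, either side of the jar already there, and the garlic bulb into the terracotta dish. Stand the mills and jars upright on the floor of their bays without tipping any over on the way, and leave the red timer and the little white dish where they are.

Things in the scene. Friction and masses are not known exactly. Their poses are not given: they have to be found in the camera images.
- pepper_mill_center (a point): Dark brown wooden pepper mill, 198 mm tall, 0.18 to 0.33 kg. Body 54 mm in diameter at the foot, up to 144 mm above the foot; above it a round head, 43 mm in diameter, 145 to 187 mm above the foot, that does not turn: grip it there (about 160 mm up) or by the body. Point: its centre, half-way up; z: its long axis, up. Loose, upright on the black hob glass (world z = 0).
- salt_mill_center (a point): Pale wooden salt mill, 170 mm tall, 0.18 to 0.33 kg. Body 54 mm in diameter at the foot, up to 122 mm above the foot; above it a round head, 43 mm in diameter, 123 to 159 mm above the foot, that does not turn: grip it there (about 138 mm up) or by the body. Point: its centre, half-way up; z: its long axis, up. Loose, upright on the black hob glass (world z = 0).
- jar_blue_center (a point): Loose cylindrical glass spice jar with a blue label and an all-dark cap, 41 mm in diameter, 105 mm tall, 0.08 to 0.15 kg. Point: its centre, half-way up; z: its long axis, up. Loose, upright on the black hob glass (world z = 0).
- jar_gold_center (a point): Loose cylindrical glass spice jar with a white and orange label and a dark cap with a gold top, 41 mm in diameter, 105 mm tall, 0.08 to 0.15 kg. Point: its centre, half-way up; z: its long axis, up. Loose, upright on the black hob glass (world z = 0).
- garlic_center (a point): Whitish garlic bulb, about 53 mm across and 53 mm tall with its neck, 30 g; can be gripped round the middle from above. Point: its centre, 26 mm above its foot. Loose on the hob glass.
- spice_rack: Fixed pale board 82 x 212 mm with a black wire gallery: three bays, 59 x 59 mm inside, along its own y, at y = -64, 0, +64 mm. The middle bay holds a fixed jar (41 mm wide, top at z = 119 mm); the outer two are free. Origin: its centre at hob-glass level (world z = 0); bay floor at z = 14 mm, wire top 48 mm. x: short way, z: up. On the left or right, turned up to 0.25 rad.
- mill_tray: Fixed dark wooden tray, 96 x 182 mm, cork-lined, brass strips in front: two bays, 76 x 76 mm inside, along its own y, at y = -43 and +43 mm, a 10 mm wall between. Origin: its centre at hob-glass level (world z = 0); bay floor at z = 14 mm, wall top 44 mm. x: short way, z: up. On the side opposite the spice rack, turned up to 0.25 rad.
- garlic_dish: Open round terracotta dish, fixed in place on the hob, 116 mm in outer diameter at the rim, about 104 mm inside at the rim and 80 mm inside at the floor, 42 mm tall. Origin at the centre of its underside (world z = 0), inner floor 6 mm above it.
- timer_center (a point): Red-topped round wind-up kitchen timer, 64 mm in diameter, 52 mm tall, loose on the hob: to be left where it is. The point is its centre.
- pinch_dish_center (a point): Small white porcelain dish, empty, 57 mm across, 27 mm tall, loose on the hob: to be left where it is. The point is its centre.
Mind the look-alikes: they are no part of the job. What is meant by the part that bears salt_mill_center is not purple or turquoise, and is the smaller of those in its own colour.

How it is judged (in metres and radians):
At the end, for the whole second after the job is handed in: Mills in tray bays, loose jars in outer rack bays: tilt under 0.1 rad, height within 6 mm of standing on the floor, within 14 mm (mills) or 12 mm (jars) of the bay centre each way; garlic centre within 35 mm of the dish axis and under 50 mm up; timer, white dish within 20 mm; all at rest (x of pepper_mill_center in the frame of mill_tray between -0.014 and 0.014 m and (y of pepper_mill_center in the frame of mill_tray between 0.029 and 0.057 m or y of pepper_mill_center in the frame of mill_tray between -0.057 and -0.029 m) and z of pepper_mill_center in the frame of mill_tray between 0.107 and 0.119 m and angle between each of pepper_mill_center, salt_mill_center, jar_blue_center, jar_gold_center's own z axis and vertical below 0.1 rad and x of salt_mill_center in the frame of mill_tray between -0.014 and 0.014 m and (y of salt_mill_center in the frame of mill_tray between 0.029 and 0.057 m or y of salt_mill_center in the frame of mill_tray between -0.057 and -0.029 m) and z of salt_mill_center in the frame of mill_tray between 0.093 and 0.105 m and x of jar_blue_center in the frame of spice_rack between -0.012 and 0.012 m and (y of jar_blue_center in the frame of spice_rack between 0.052 and 0.076 m or y of jar_blue_center in the frame of spice_rack between -0.076 and -0.052 m) and z of jar_blue_center in the frame of spice_rack between 0.0605 and 0.0725 m and x of jar_gold_center in the frame of spice_rack between -0.012 and 0.012 m and (y of jar_gold_center in the frame of spice_rack between 0.052 and 0.076 m or y of jar_gold_center in the frame of spice_rack between -0.076 and -0.052 m) and z of jar_gold_center in the frame of spice_rack between 0.0605 and 0.0725 m and horizontal distance between garlic_center and garlic_dish below 0.035 m and z of garlic_center in the frame of garlic_dish below 0.05 m and distance of each of timer_center, pinch_dish_center from where it was at the start of the episode below 0.02 m and linear speed of each of pepper_mill, salt_mill, jar_blue, jar_gold, garlic below 0.02 m/s); the robot touches nothing.
It fails at once if a mill or a spice jar is tipped over (tilt over 0.7 rad) (angle between any of pepper_mill_center, salt_mill_center, jar_blue_center, jar_gold_center's own z axis and vertical above 0.7 rad).
It fails at once if the timer or the little white dish is moved from its place by more than 20 mm (distance of any of timer_center, pinch_dish_center from where it was at the start of the episode above 0.02 m).
It also fails if it takes over 120 s, if anything falls off the work surface, if the arm or the gripper's body presses on something with over 40 N, if the wrist force passes 120 N, or if a joint passes its speed limit or range.

## Working session

There is one attempt and no reset: what is moved stays moved. The work goes in short steps, Python scripts to look and compute and a tool call to move; the robot and the scene stay as the last step left them, time stands still between calls to the robot, and variables do not carry over. Pictures are saved under pics/ and viewed, at most 14 in all, crops included, and the job is handed in when it is done.

Besides the shell and the picture viewer there is one more tool, called after ">>>" by a JSON object that holds its "op" and its "data", one argument or row to a line. arm_command: Moves the arm, as the interface text tells. Its arguments: {"type":"object","properties":{"motion":{"type":"array"}},"required":["motion"]}

```bash
mkdir -p pics; cat > h.py <<'E'
import numpy as np, cv2
from station import *
def snap(c,n=None):
    im=capture(c)
    if n: cv2.imwrite(f'pics/{n}.png',im[:,:,::-1])
    return im
def ray(c,rc,m=None):
    m=m or camera_model(c)
    d=np.array([(rc[1]-m['cx'])/m['fx'],(rc[0]-m['cy'])/m['fy']]);u=d.copy()
    for _ in range(20): u=d/(1+m['k1']*(u@u))
    R=np.array(m['R']);t=np.array(m['t'])
    return -R.T@t, R.T@np.array([u[0],u[1],1])
def at_z(c,rc,z,m=None):
    o,d=ray(c,rc,m); return o+d*(z-o[2])/d[2]
def proj(c,X,m=None):
    m=m or camera_model(c)
    p=np.array(m['R'])@X+np.array(m['t']);u=p[:2]/p[2];u=u*(1+m['k1']*(u@u))
    return [u[1]*m['fy']+m['cy'],u[0]*m['fx']+m['cx']]
def tri(c1,a,c2,b):
    o1,d1=ray(c1,a);o2,d2=ray(c2,b)
    s=np.linalg.lstsq(np.c_[d1,-d2],o2-o1,rcond=None)[0]
    p=o1+d1*s[0];q=o2+d2*s[1]; return (p+q)/2,np.linalg.norm(p-q)
E
python3 - <<'E'
from h import *
np.set_printoptions(precision=3,suppress=True)
s=sense();print(s['tcp_pos'],s['ee_rot'],s['gripper_width'])
a=snap('scene','scene0');b=snap('top','top0');
for c,im in (('scene',a),('top',b)):
    cv2.imwrite(f'pics/{c}0b.png',cv2.resize(im[:,:,::-1],(800,600),interpolation=cv2.INTER_CUBIC))
H=dict(pepper_mill_center=.099,salt_mill_center=.085,jar_blue_center=.0525,jar_gold_center=.0525,garlic_center=.026,spice_rack=.02,mill_tray=.02,garlic_dish=.02,timer_center=.026,pinch_dish_center=.013)
for n,z in H.items():
    for c in('top','scene'):
        for r in find_in(n,c)[:4]:
            if r['p']>.2: print(n,c,round(r['p'],2),np.round(r['location']),at_z(c,r['location'],z))
for c in('top','scene'): m=camera_model(c);print(c,-np.array(m['R']).T@m['t'],m['fx'],m['R'][2])
E
```

```text
[0.193 0.594 0.229] [[ 0.951 -0.309 -0.001]
 [-0.309 -0.951 -0.002]
 [ 0.     0.002 -1.   ]] 1.000125947791872
pepper_mill_center top 0.77 [198. 257.] [ 0.608 -0.035  0.099]
pepper_mill_center scene 0.67 [196. 248.] [ 0.593 -0.033  0.099]
pepper_mill_center scene 0.23 [226. 319.] [ 0.574 -0.245  0.099]
salt_mill_center top 0.79 [172. 265.] [ 0.71  -0.019  0.085]
salt_mill_center top 0.78 [164. 292.] [ 0.784 -0.092  0.085]
salt_mill_center top 0.67 [182. 229.] [0.619 0.083 0.085]
salt_mill_center top 0.6 [155. 242.] [0.731 0.087 0.085]
salt_mill_center scene 0.95 [159. 296.] [ 0.828 -0.073  0.085]
salt_mill_center scene 0.93 [146. 235.] [0.807 0.131 0.085]
salt_mill_center scene 0.79 [175. 261.] [ 0.71  -0.012  0.085]
salt_mill_center scene 0.71 [211. 282.] [ 0.595 -0.133  0.085]
jar_blue_center scene 0.88 [226. 320.] [ 0.62  -0.234  0.052]
jar_gold_center top 0.67 [203. 282.] [ 0.642 -0.123  0.052]
jar_gold_center scene 0.56 [212. 282.] [ 0.627 -0.121  0.052]
garlic_center top 0.59 [248. 247.] [ 0.44  -0.078  0.026]
garlic_center scene 0.71 [256. 235.] [ 0.444 -0.073  0.026]
spice_rack top 0.93 [270. 324.] [ 0.491 -0.366  0.02 ]
spice_rack scene 0.87 [288. 358.] [ 0.493 -0.384  0.02 ]
mill_tray top 0.77 [182. 152.] [0.504 0.356 0.02 ]
mill_tray scene 0.61 [194. 123.] [0.507 0.36  0.02 ]
garlic_dish top 0.88 [229. 219.] [0.458 0.046 0.02 ]
garlic_dish scene 0.78 [238. 202.] [0.465 0.042 0.02 ]
timer_center top 0.54 [256. 277.] [ 0.462 -0.188  0.026]
timer_center top 0.32 [182. 226.] [0.629 0.103 0.026]
timer_center scene 0.82 [267. 274.] [ 0.458 -0.177  0.026]
pinch_dish_center top 0.56 [212. 194.] [0.474 0.16  0.013]
pinch_dish_center scene 0.85 [225. 170.] [0.471 0.156 0.013]
top [ 0.25  -0.191  1.706] 463.06296040444 [ 0.223  0.11  -0.968]
scene [-0.169 -0.456  0.851] 422.8299952911172 [ 0.678  0.358 -0.642]
```

```bash
python3 - <<'E'
from h import *
b=cv2.imread('pics/top0.png')[120:330,110:370]
a=cv2.imread('pics/scene0.png')[100:350,80:420]
cv2.imwrite('pics/t1.png',cv2.resize(b,(742,600),interpolation=cv2.INTER_CUBIC))
cv2.imwrite('pics/s1.png',cv2.resize(a,(800,588),interpolation=cv2.INTER_CUBIC))
E
```

```text
(no output)
```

View pics/t1.png

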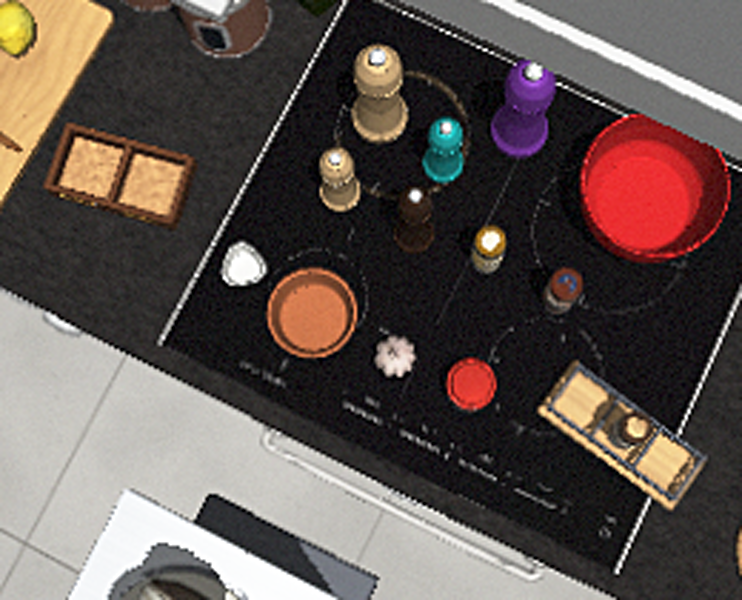

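View pics/s1.png

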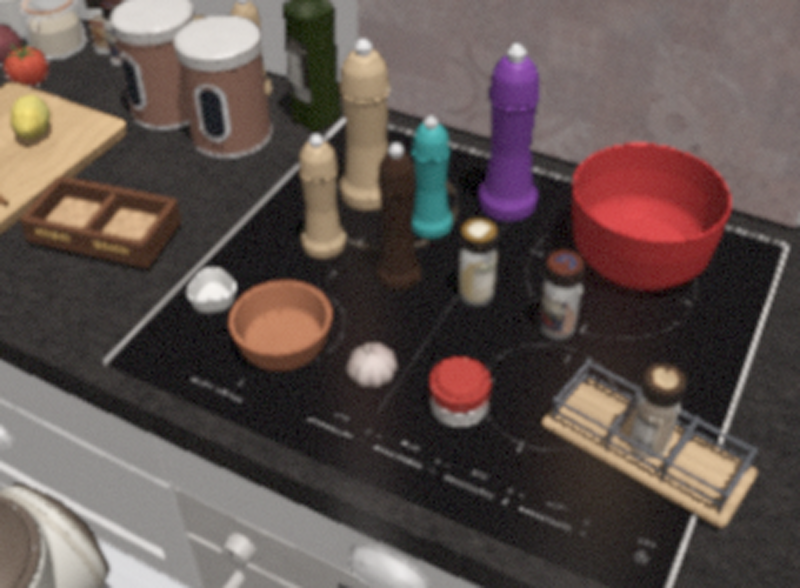

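Candidates for salt_mill (top-picture pixels, row, col): small pale mill (182, 229), tall pale mill (155, 242), turquoise (172, 265), purple (164, 292). The small pale one at about (0.62, 0.083) m fits the description. The pepper mill is dark brown at (198, 257). There are two loose jars: gold top at (203, 282), and dark cap at (221, 308). The third jar is fixed in the rack.

```bash
cat >> h.py <<'E'
def T(x,y): return [120+y/2.857,110+x/2.854]   # t1 picture -> top pixel
def S(x,y): return [100+y/2.352,80+x/2.353]
def go(X,yaw=None):
    """tool-frame shift (mm) to world target X and turn about tool z (rad) to make tool x point along yaw deg"""
    s=sense();R=np.array(s['ee_rot']);d=R.T@(np.array(X)-s['tcp_pos'])*1000
    cur=np.degrees(np.arctan2(R[1,0],R[0,0]))
    print('tcp',np.round(s['tcp_pos'],4),'yaw',round(cur,1),'shift',np.round(d,1),'turn',None if yaw is None else round(-np.radians((yaw-cur+180)%360-180),3))
E
python3 - <<'E'
from h import *
np.set_printoptions(precision=3,suppress=True)
s=sense();R=np.array(s['ee_rot']);m=camera_model('wrist')
print('cam in tool',R.T@(-np.array(m['R']).T@m['t']-s['tcp_pos']),'\n',np.array(m['R'])@R,m['fx'],m['cx'],m['cy'])
for n,t,sc,z in [('pep',(416,195),(396,150),.196),('salt',(336,159),(316,141),.168),('gold',(490,241),(479,232),.105),('blue',(567,280),(566,262),.105),('rackjar',(635,428),(665,381),.119)]:
    print(n,at_z('top',T(*t),z),at_z('scene',S(*sc),z),*tri('top',T(*t),'scene',S(*sc)))
print('tall',*tri('top',T(377,57),'scene',S(363,45)));print('turq',*tri('top',T(446,128),'scene',S(431,122)))
print('tray corners',[at_z('top',T(*p),.044)[:2] for p in [(70,127),(194,157),(176,224),(47,186)]])
print('tray corners sc',[at_z('scene',S(*p),.044)[:2] for p in [(64,182),(179,209),(147,248),(27,216)]])
print('rack wire',[at_z('top',T(*p),.048)[:2] for p in [(577,362),(706,457)]])
print('rack board',[at_z('top',T(*p),.014)[:2] for p in [(540,410),(672,507)]])
print('rack board s',[at_z('scene',S(*p),.014)[:2] for p in [(543,424),(722,516),(755,470)]])
print('dish', at_z('top',T(313,312),.042),at_z('scene',S(281,322),.042))
go([.42,.33,.33],0)
E
```

```text
cam in tool [ 0.064 -0.001 -0.154] 
 [[ 0.     1.     0.001]
 [-0.971  0.001 -0.241]
 [-0.241 -0.001  0.971]] 336.27171659162394 252.511000232946 195.42314072333195
pep [ 0.614 -0.027  0.196] [ 0.61  -0.026  0.196] [ 0.614 -0.025  0.193] 0.0027299405304439073
salt [0.618 0.083 0.168] [0.616 0.085 0.168] [0.618 0.084 0.168] 0.0020988035092863724
gold [ 0.624 -0.125  0.105] [ 0.622 -0.125  0.105] [ 0.624 -0.125  0.104] 0.0011344376236083757
blue [ 0.621 -0.232  0.105] [ 0.619 -0.231  0.105] [ 0.621 -0.231  0.103] 0.001161975334238658
rackjar [ 0.49  -0.381  0.119] [ 0.49  -0.381  0.119] [ 0.49  -0.381  0.119] 0.00023803191371167767
tall [0.735 0.086 0.235] 0.0008682449569217174
turq [ 0.712 -0.018  0.168] 0.0010975268381045386
tray corners [array([0.53 , 0.444]), array([0.567, 0.274]), array([0.477, 0.252]), array([0.446, 0.431])]
tray corners sc [array([0.528, 0.437]), array([0.553, 0.262]), array([0.475, 0.251]), array([0.452, 0.432])]
rack wire [array([ 0.544, -0.289]), array([ 0.507, -0.485])]
rack board [array([ 0.474, -0.274]), array([ 0.436, -0.478])]
rack board s [array([ 0.47 , -0.272]), array([ 0.442, -0.472]), array([ 0.511, -0.488])]
dish [0.454 0.04  0.042] [0.448 0.037 0.042]
tcp [0.193 0.595 0.231] yaw -18.0 shift [297.6 181.5 -99.4] turn -0.314
```

Both cameras agree to about 2 mm. Next I go over the tray for a close wrist look on the way to the mills.

```bash
python3 - <<'E'
from h import *
go([.505,.31,.30],-90)
E
```

```text
tcp [0.1929 0.5945 0.2305] yaw -18.0 shift [384.7 174.3 -69.4] turn 1.257
```

>>> {"op": "arm_command", "data": {
  "motion": [
    [87,20,10,-35,0,0,0],
    [87,40,20,-34,0,0,0],
    [87,45,20,0,0,0,0],
    [87,45,20,0,0,0,0],
    [87,45,20,0,0,0,0],
    [87,45,20,0,0,0,0],
    [87,45,20,0,0,0,0],
    [87,45,20,0,0,0,0]
  ]
}}

```text
time_s: 1.9
tcp_pos: [0.4581, 0.3518, 0.2962]
ee_rot: [[0.951, -0.308, 0.0], [-0.308, -0.951, 0.001], [0.0, -0.001, -1.0]]
wrist_force: [0.2, 0.3, -0.2]
gripper_width: 1.0
gripper_force: 0.0
```

>>> {"op": "arm_command", "data": {
  "motion": [
    [87,40,15,0,0,0,0],
    [87,15,9,0,0,0,0.14],
    [87,0,0,0,0,0,0.14],
    [87,0,0,0,0,0,0.14],
    [87,0,0,0,0,0,0.14],
    [87,0,0,0,0,0,0.14],
    [87,0,0,0,0,0,0.14],
    [87,0,0,0,0,0,0.14]
  ]
}}

```text
time_s: 2.7
tcp_pos: [0.5019, 0.3135, 0.2958]
ee_rot: [[0.268, -0.963, 0.0], [-0.963, -0.268, 0.0], [-0.0, -0.0, -1.0]]
wrist_force: [0.0, 0.7, 0.6]
gripper_width: 0.994
gripper_force: 0.0
```

>>> {"op": "arm_command", "data": {
  "motion": [
    [87,0,0,0,0,0,0.14],
    [87,0,0,0,0,0,0.137],
    [87,0,0,0,0,0,0]
  ]
}}

```text
time_s: 3.0
tcp_pos: [0.5018, 0.3135, 0.2958]
ee_rot: [[0.0, -1.0, -0.0], [-1.0, -0.0, 0.0], [-0.0, 0.0, -1.0]]
wrist_force: [-0.0, 0.0, -0.6]
gripper_width: 0.996
gripper_force: 0.0
```

```bash
cat >> h.py <<'E'
def rect(x,y,yaw,hx,hy,z,oy=0):
    c,s=np.cos(yaw),np.sin(yaw)
    return [np.array([x+c*a-s*(b+oy),y+s*a+c*(b+oy),z]) for a,b in((-hx,-hy),(hx,-hy),(hx,hy),(-hx,hy))]
def draw(im,c,polys,name,k=1.56):
    m=camera_model(c);v=cv2.resize(im[:,:,::-1],None,fx=k,fy=k,interpolation=cv2.INTER_CUBIC)
    for P,col in polys:
        q=np.array([[(proj(c,X,m)[1]+.5)*k,(proj(c,X,m)[0]+.5)*k] for X in P]).astype(np.int32)
        cv2.polylines(v,[q],True,col,1)
    cv2.imwrite(f'pics/{name}.png',v)
E
python3 - <<'E'
from h import *
im=snap('wrist'); p=(.506,.347,np.radians(9))
draw(im,'wrist',[(rect(*p,.048,.091,.044),(0,255,0)),(rect(*p,.038,.038,.014,.043),(255,0,0)),(rect(*p,.038,.038,.014,-.043),(255,0,0))],'tray_w')
go([.614,-.026,.25])
E
```

```text
tcp [0.5019 0.3136 0.2958] yaw -89.8 shift [ 339.9 -111.2   45.8] turn None
```

View pics/tray_w.png

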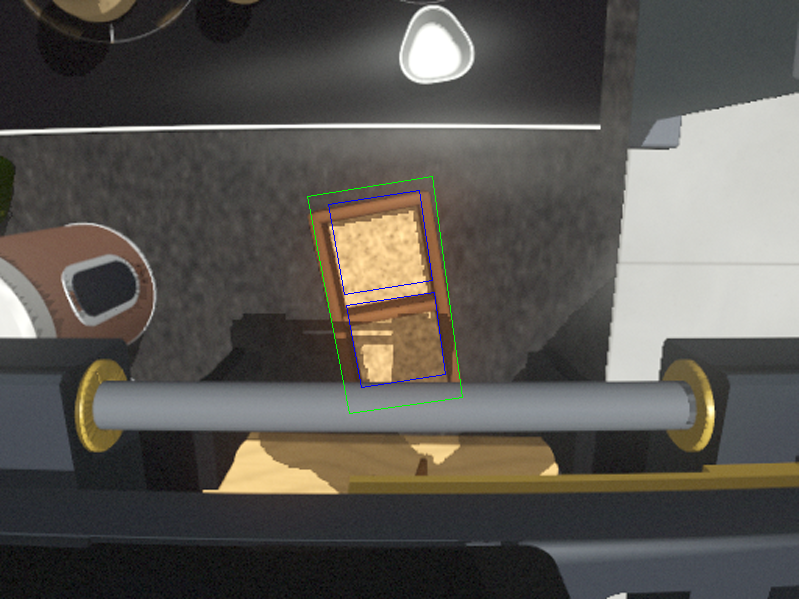

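The tray shows at about (380, 290), with its robot-right edge from (313, 213) to (430, 192). My overlay sits about 12 px off, so I refit from these corners.

```bash
python3 - <<'E'
from h import *
np.set_printoptions(precision=4,suppress=True)
k=1.56
for z,ps in((.044,[(313,214),(430,192),(462,385)]),(.044,[(345,312),(434,298)]),(.014,[(418,212),(431,283),(395,382),(362,384),(359,347)])):
    for x,y in ps: print(z,(x,y),at_z('wrist',[y/k-.5,x/k-.5],z)[:2])
# top view same features
P=[np.array(at_z('top',T(*p),.044)[:2]) for p in [(70,127),(194,157),(176,224),(47,186)]];print(np.mean(P,0))
im=cv2.imread('pics/top0.png')[:,:,::-1]
for p in [(.506,.347,np.radians(9)),(.503,.343,np.radians(10))]:
    print(np.round([[proj('top',X)[1],proj('top',X)[0]] for X in rect(*p,.048,.091,.044)],1))
v=cv2.resize(im[150:212,115:190,::-1],None,fx=8,fy=8,interpolation=cv2.INTER_CUBIC)
for p,col in [((.506,.347,np.radians(9)),(0,255,0)),((.503,.341,np.radians(10)),(255,255,0))]:
  for q in (rect(*p,.048,.091,.044),rect(*p,.038,.038,.014,.043),rect(*p,.038,.038,.014,-.043)):
    a=np.array([[(proj('top',X)[1]-115+.5)*8,(proj('top',X)[0]-150+.5)*8] for X in q]).astype(np.int32)
    cv2.polylines(v,[a],True,col,1)
cv2.imwrite('pics/tray_t.png',v)
E
```

```text
0.044 (313, 214) [0.5641 0.2782]
0.044 (430, 192) [0.4748 0.2615]
0.044 (462, 385) [0.4451 0.4182]
0.044 (345, 312) [0.541  0.3558]
0.044 (434, 298) [0.47   0.3441]
0.014 (418, 212) [0.4824 0.2785]
0.014 (431, 283) [0.4705 0.338 ]
0.014 (395, 382) [0.5008 0.4279]
0.014 (362, 384) [0.5302 0.4299]
0.014 (359, 347) [0.5323 0.3953]
[0.5051 0.3504]
[[171.7 199.7]
 [180.3 176. ]
 [135.7 162.4]
 [126.7 185.6]]
[[172.6 200.6]
 [180.8 176.7]
 [135.8 163.8]
 [127.2 187.2]]
```

View pics/tray_t.png

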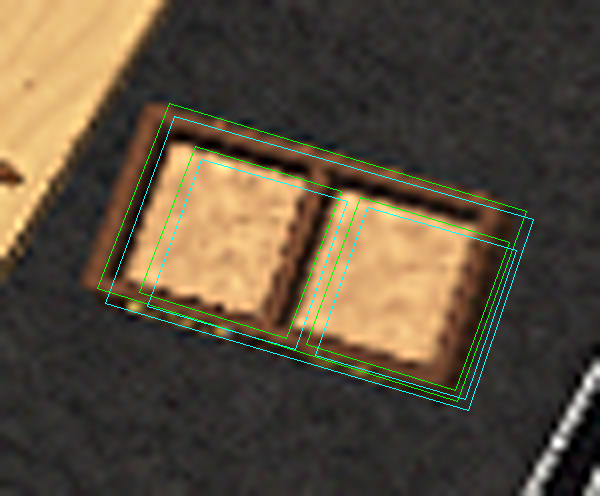

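The centre needs shifting about +7 mm in y: tray centre ≈ (0.505, 0.354), yaw ≈ 10°. Both views agree. Now the pepper mill.

>>> {"op": "arm_command", "data": {
  "motion": [
    [87,40,-10,0,0,0,0],
    [87,45,-15,0,0,0,0],
    [87,45,-15,0,0,0,0],
    [87,45,-15,0,0,0,0],
    [87,45,-15,0,0,0,0],
    [87,45,-15,0,0,0,0],
    [87,45,-15,0,0,0,0],
    [87,30,-11,0,0,0,0]
  ]
}}

```text
time_s: 3.85
tcp_pos: [0.6133, -0.0293, 0.2958]
ee_rot: [[0.001, -1.0, 0.0], [-1.0, -0.001, -0.0], [0.0, -0.0, -1.0]]
wrist_force: [-1.0, 0.1, -0.2]
gripper_width: 0.999
gripper_force: 0.0
```

>>> {"op": "arm_command", "data": {
  "motion": [
    [87,0,0,10,0,0,0],
    [87,0,0,15,0,0,0],
    [87,0,0,10,0,0,0],
    [87,0,0,0,0,0,0]
  ]
}}

```text
time_s: 4.25
tcp_pos: [0.6118, -0.0258, 0.2588]
ee_rot: [[0.002, -1.0, -0.004], [-1.0, -0.002, -0.0], [0.0, 0.004, -1.0]]
wrist_force: [-0.8, -0.4, 0.3]
gripper_width: 1.003
gripper_force: 0.0
```

```bash
python3 - <<'E'
from h import *
im=snap('wrist')
c=lambda x,y,r,z:[np.array([x+r*np.cos(t),y+r*np.sin(t),z]) for t in np.linspace(0,6.28,25)[:-1]]
draw(im,'wrist',[(c(.613,-.026,.0215,.187),(0,255,0)),(c(.613,-.026,.027,.14),(0,255,255)),(c(.617,.084,.0215,.159),(255,255,0))],'pep_w')
go([.613,-.026,.149],-90)
E
```

```text
tcp [ 0.6125 -0.0258  0.2601] yaw -89.9 shift [ 1.000e-01 -7.000e-01  1.111e+02] turn 0.002
```

View pics/pep_w.png

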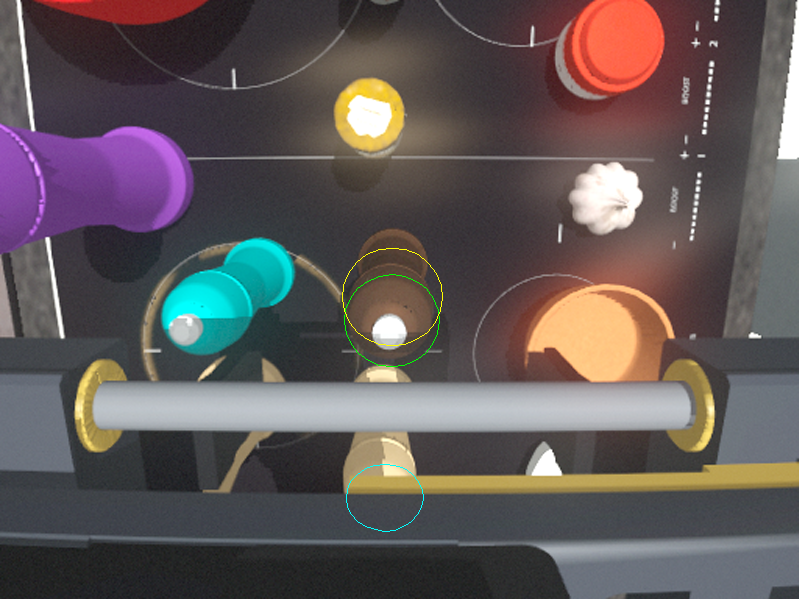

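The brown head at (392, 320) lies in the overlay and its knob at (390, 330), so the aim is right. Descend and grip.

>>> {"op": "arm_command", "data": {
  "motion": [
    [87,0,0,25,0,0,0],
    [87,0,0,35,0,0,0],
    [87,0,0,30,0,0,0],
    [87,0,0,15,0,0,0],
    [87,0,0,6,0,0,0],
    [87,0,0,0,0,0,0],
    [30,0,0,0,0,0,0],
    [30,0,0,0,0,0,0]
  ]
}}

```text
time_s: 5.1
tcp_pos: [0.6138, -0.0262, 0.1514]
ee_rot: [[0.001, -1.0, 0.003], [-1.0, -0.001, 0.0], [-0.0, -0.003, -1.0]]
wrist_force: [-0.5, -0.8, -0.3]
gripper_width: 0.891
gripper_force: 0.0
```

>>> {"op": "arm_command", "data": {
  "motion": [
    [30,0,0,0,0,0,0],
    [30,0,0,0,0,0,0],
    [30,0,0,0,0,0,0],
    [30,0,0,0,0,0,0]
  ]
}}

```text
time_s: 5.5
tcp_pos: [0.6129, -0.0265, 0.1499]
ee_rot: [[-0.0, -1.0, 0.0], [-1.0, 0.0, 0.0], [-0.0, -0.0, -1.0]]
wrist_force: [0.1, 0.3, -0.1]
gripper_width: 0.535
gripper_force: 0.0
```

>>> {"op": "arm_command", "data": {
  "motion": [
    [30,0,0,0,0,0,0],
    [30,0,0,0,0,0,0],
    [30,0,0,0,0,0,0]
  ]
}}

```text
time_s: 5.8
tcp_pos: [0.6129, -0.0264, 0.1499]
ee_rot: [[0.0, -1.0, 0.0], [-1.0, -0.0, -0.0], [0.0, -0.0, -1.0]]
wrist_force: [0.6, -0.6, 1.0]
gripper_width: 0.487
gripper_force: 30.0
```

>>> {"op": "arm_command", "data": {
  "motion": [
    [30,0,0,-10,0,0,0],
    [30,0,0,-20,0,0,0],
    [30,0,0,-30,0,0,0],
    [30,0,0,-30,0,0,0],
    [30,0,0,-10,0,0,0]
  ]
}}

```text
time_s: 6.3
tcp_pos: [0.6143, -0.0264, 0.2538]
ee_rot: [[0.0, -1.0, 0.007], [-1.0, -0.0, 0.0], [-0.0, -0.007, -1.0]]
wrist_force: [0.7, -0.1, -2.0]
gripper_width: 0.486
gripper_force: 30.0
```

```bash
python3 - <<'E'
from h import *
go([.4975,.3963,.25])
E
```

```text
tcp [ 0.6143 -0.0264  0.2538] yaw -90.0 shift [-422.8  116.7    3.2] turn None
```

>>> {"op": "arm_command", "data": {
  "motion": [
    [30,-5,15,0,0,0,0],
    [30,-10,28,0,0,0,0],
    [30,-12,30,0,0,0,0],
    [30,-16,28,0,0,0,0],
    [30,-28,10,0,0,0,0],
    [30,-36,3,0,0,0,0],
    [30,-38,0,0,0,0,0],
    [30,-40,0,0,0,0,0]
  ]
}}

```text
time_s: 7.1
tcp_pos: [0.4978, 0.1595, 0.2492]
ee_rot: [[-0.001, -1.0, -0.001], [-1.0, 0.001, -0.0], [0.0, 0.001, -1.0]]
wrist_force: [1.3, 0.2, -0.8]
gripper_width: 0.487
gripper_force: 30.0
```

>>> {"op": "arm_command", "data": {
  "motion": [
    [30,-40,0,0,0,0,0],
    [30,-40,0,0,0,0,0],
    [30,-40,0,0,0,0,0],
    [30,-40,0,0,0,0,0],
    [30,-36,1,0,0,0,0],
    [30,-25,1,0,0,0,0],
    [30,-12,0,0,0,0,0],
    [30,-4,0,0,0,0,0]
  ]
}}

```text
time_s: 7.9
tcp_pos: [0.4963, 0.3962, 0.2485]
ee_rot: [[0.001, -1.0, -0.002], [-1.0, -0.001, -0.002], [0.002, 0.002, -1.0]]
wrist_force: [0.1, -0.6, -1.9]
gripper_width: 0.489
gripper_force: 30.0
```

>>> {"op": "arm_command", "data": {
  "motion": [
    [30,0,0,0,0,0,0],
    [30,0,0,0,0,0,0]
  ]
}}

```text
time_s: 8.1
tcp_pos: [0.4969, 0.3943, 0.2498]
ee_rot: [[-0.001, -1.0, -0.0], [-1.0, 0.001, -0.001], [0.001, 0.0, -1.0]]
wrist_force: [-0.0, -0.3, -2.4]
gripper_width: 0.486
gripper_force: 30.0
```

```bash
python3 - <<'E'
from h import *
im=snap('top');snap('scene','sc_pep'); p=(.505,.354,np.radians(10))
v=im[140:230,100:200,::-1].copy()
k=6;v=cv2.resize(v,None,fx=k,fy=k,interpolation=cv2.INTER_CUBIC)
for q in (rect(*p,.048,.091,.044),rect(*p,.038,.038,.014,.043),rect(*p,.038,.038,.014,-.043)):
    a=np.array([[(proj('top',X)[1]-100+.5)*k,(proj('top',X)[0]-140+.5)*k] for X in q]).astype(np.int32)
    cv2.polylines(v,[a],True,(0,255,0),1)
im=cv2.imread('pics/sc_pep.png')[90:230,60:220];w=cv2.resize(im,None,fx=3.857,fy=3.857,interpolation=cv2.INTER_CUBIC)
for q in (rect(*p,.048,.091,.044),rect(*p,.038,.038,.014,.043),rect(*p,.038,.038,.014,-.043)):
    a=np.array([[(proj('scene',X)[1]-60+.5)*3.857,(proj('scene',X)[0]-90+.5)*3.857] for X in q]).astype(np.int32)
    cv2.polylines(w,[a],True,(0,255,0),1)
h=np.hstack([v,w]);print(h.shape);cv2.imwrite('pics/tray2.png',cv2.resize(h,(800,int(h.shape[0]*800/h.shape[1]))))
go([.4975,.3963,.163])
E
```

```text
(540, 1217, 3)
tcp [0.4971 0.3944 0.2501] yaw -90.1 shift [-1.9 -0.4 87.1] turn None
```

View pics/tray2.png

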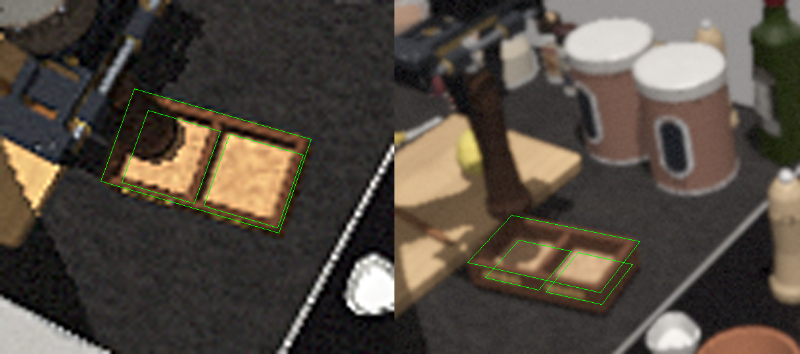

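The overlay fits the tray in both views: rim corners (103, 181) and (310, 138), within about 1 px. Lower the mill into the far bay.

>>> {"op": "arm_command", "data": {
  "motion": [
    [30,-2,0,10,0,0,0],
    [30,0,0,20,0,0,0],
    [30,0,0,22,0,0,0],
    [30,0,0,18,0,0,0],
    [30,0,0,10,0,0,0],
    [30,0,0,4,0,0,0],
    [30,0,0,0,0,0,0],
    [30,0,0,0,0,0,0]
  ]
}}

```text
time_s: 9.0
tcp_pos: [0.4974, 0.398, 0.1668]
ee_rot: [[0.0, -1.0, 0.001], [-1.0, -0.0, 0.001], [-0.001, -0.001, -1.0]]
wrist_force: [0.0, -0.4, -1.2]
gripper_width: 0.488
gripper_force: 30.0
```

>>> {"op": "arm_command", "data": {
  "motion": [
    [30,0,0,1,0,0,0],
    [30,0,0,1,0,0,0],
    [30,0,0,1,0,0,0],
    [30,0,0,0,0,0,0]
  ]
}}

```text
time_s: 9.4
tcp_pos: [0.4972, 0.3979, 0.1639]
ee_rot: [[0.0, -1.0, 0.001], [-1.0, -0.0, 0.001], [-0.001, -0.001, -1.0]]
wrist_force: [-0.6, -0.1, 2.0]
gripper_width: 0.488
gripper_force: 30.0
```

>>> {"op": "arm_command", "data": {
  "motion": [
    [87,0,0,0,0,0,0],
    [87,0,0,0,0,0,0],
    [87,0,0,0,0,0,0],
    [87,0,0,0,0,0,0],
    [87,0,0,-15,0,0,0],
    [87,0,0,-35,0,0,0],
    [87,0,0,-45,0,0,0],
    [87,0,0,-30,0,0,0]
  ]
}}

```text
time_s: 10.2
tcp_pos: [0.4976, 0.3979, 0.2912]
ee_rot: [[0.0, -1.0, 0.003], [-1.0, -0.0, 0.002], [-0.002, -0.003, -1.0]]
wrist_force: [0.5, 0.1, 1.0]
gripper_width: 0.991
gripper_force: 0.0
```

```bash
python3 - <<'E'
from h import *
go([.617,.084,.127],-30)
E
```

```text
tcp [0.4976 0.3979 0.2912] yaw -90.0 shift [ 314.3 -118.9  163.9] turn -1.047
```

>>> {"op": "arm_command", "data": {
  "motion": [
    [87,40,-15,0,0,0,0],
    [87,45,-17,0,0,0,0],
    [87,45,-17,0,0,0,0],
    [87,45,-17,0,0,0,0],
    [87,45,-17,0,0,0,0],
    [87,45,-17,0,0,0,0],
    [87,40,-15,0,0,0,0],
    [87,9,-4,0,0,0,0]
  ]
}}

```text
time_s: 11.0
tcp_pos: [0.6167, 0.0797, 0.2875]
ee_rot: [[-0.005, -1.0, -0.0], [-1.0, 0.005, -0.001], [0.001, 0.0, -1.0]]
wrist_force: [-0.2, -1.0, 0.6]
gripper_width: 1.0
gripper_force: 0.0
```

>>> {"op": "arm_command", "data": {
  "motion": [
    [87,0,0,5,0,0,-0.14],
    [87,0,0,10,0,0,-0.14],
    [87,0,0,10,0,0,-0.14],
    [87,0,0,10,0,0,-0.14],
    [87,0,0,10,0,0,-0.14],
    [87,0,0,10,0,0,-0.14],
    [87,0,0,5,0,0,-0.14],
    [87,0,0,0,0,0,-0.067]
  ]
}}

```text
time_s: 11.8
tcp_pos: [0.6152, 0.0841, 0.2265]
ee_rot: [[0.868, -0.496, -0.002], [-0.496, -0.868, -0.001], [-0.002, 0.002, -1.0]]
wrist_force: [0.5, 0.8, 0.1]
gripper_width: 0.996
gripper_force: 0.0
```

```bash
python3 - <<'E'
from h import *
c=lambda x,y,r,z:[np.array([x+r*np.cos(t),y+r*np.sin(t),z]) for t in np.linspace(0,6.28,25)[:-1]]
go([.617,.084,.127],-30)
im=snap('wrist')
draw(im,'wrist',[(c(.617,.084,.0215,.159),(255,255,0)),(c(.617,.084,.004,.17),(0,0,255)),(c(.624,-.125,.0205,.105),(0,255,0)),(c(.621,-.231,.0205,.105),(0,255,0))],'salt_w')
snap('top');
for c in ('top',): print([(round(r['p'],2),np.round(r['location'])) for r in find_in('pepper_mill_center',c)[:2]], proj(c,np.array([.4975,.3963,.113])))
E
```

```text
tcp [0.6152 0.0841 0.2265] yaw -29.8 shift [ 1.8 -1.  99.5] turn 0.004
[] [np.float64(171.87458695186456), np.float64(136.7313183581854)]
```

View pics/salt_w.png

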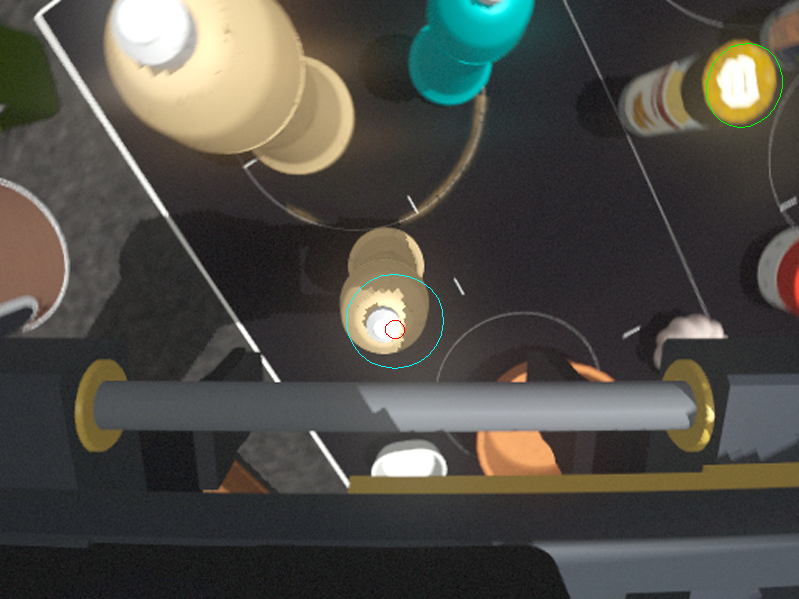

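The small pale mill's knob is at (383, 325), about 4 mm left of the aim. I correct by that and descend. The taller pale one at (160, 30) is clear of the gripper.

>>> {"op": "arm_command", "data": {
  "motion": [
    [87,1,-2,15,0,0,0],
    [87,1,-2,25,0,0,0],
    [87,0,0,25,0,0,0],
    [87,0,0,20,0,0,0],
    [87,0,0,10,0,0,0],
    [87,0,0,4,0,0,0],
    [30,0,0,0,0,0,0],
    [30,0,0,0,0,0,0]
  ]
}}

```text
time_s: 12.75
tcp_pos: [0.6204, 0.0863, 0.1301]
ee_rot: [[0.866, -0.5, 0.002], [-0.5, -0.866, 0.001], [0.002, -0.002, -1.0]]
wrist_force: [-1.3, 0.5, -0.3]
gripper_width: 0.892
gripper_force: 0.0
```

>>> {"op": "arm_command", "data": {
  "motion": [
    [30,0,0,0,0,0,0],
    [30,0,0,0,0,0,0],
    [30,0,0,0,0,0,0],
    [30,0,0,0,0,0,0],
    [30,0,0,0,0,0,0],
    [30,0,0,0,0,0,0]
  ]
}}

```text
time_s: 13.35
tcp_pos: [0.6198, 0.0861, 0.1291]
ee_rot: [[0.866, -0.5, 0.001], [-0.5, -0.866, 0.0], [0.0, -0.0, -1.0]]
wrist_force: [-1.1, 0.5, 0.8]
gripper_width: 0.487
gripper_force: 30.0
```

>>> {"op": "arm_command", "data": {
  "motion": [
    [30,0,0,-10,0,0,0],
    [30,0,0,-25,0,0,0],
    [30,0,0,-35,0,0,0],
    [30,0,0,-20,0,0,0.1],
    [30,0,0,-5,0,0,0.14],
    [30,0,0,0,0,0,0.14],
    [30,0,0,0,0,0,0.14],
    [30,0,0,0,0,0,0.14]
  ]
}}

```text
time_s: 14.15
tcp_pos: [0.6191, 0.0859, 0.2239]
ee_rot: [[0.372, -0.928, -0.001], [-0.928, -0.372, -0.0], [-0.0, 0.001, -1.0]]
wrist_force: [0.1, -1.5, -2.0]
gripper_width: 0.484
gripper_force: 31.1
```

>>> {"op": "arm_command", "data": {
  "motion": [
    [30,0,0,0,0,0,0.14],
    [30,0,0,0,0,0,0.14],
    [30,0,0,0,0,0,0.107],
    [30,0,0,0,0,0,0]
  ]
}}

```text
time_s: 14.55
tcp_pos: [0.6192, 0.0859, 0.2238]
ee_rot: [[-0.0, -1.0, -0.001], [-1.0, 0.0, -0.0], [0.0, 0.001, -1.0]]
wrist_force: [0.6, -0.1, -1.9]
gripper_width: 0.488
gripper_force: 31.1
```

```bash
python3 - <<'E'
from h import *
go([.5125,.3117,.23],-90)
E
```

```text
tcp [0.6192 0.0859 0.2238] yaw -90.0 shift [-225.8  106.7   -6.1] turn -0.0
```

>>> {"op": "arm_command", "data": {
  "motion": [
    [30,-12,15,0,0,0,0],
    [30,-25,25,-4,0,0,0],
    [30,-32,25,-2,0,0,0],
    [30,-38,20,0,0,0,0],
    [30,-40,12,0,0,0,0],
    [30,-38,7,0,0,0,0],
    [30,-28,2,0,0,0,0],
    [30,-13,1,0,0,0,0]
  ]
}}

```text
time_s: 15.35
tcp_pos: [0.512, 0.3144, 0.2298]
ee_rot: [[0.005, -1.0, 0.0], [-1.0, -0.005, 0.0], [-0.0, -0.0, -1.0]]
wrist_force: [0.1, -0.6, -1.8]
gripper_width: 0.486
gripper_force: 31.2
```

>>> {"op": "arm_command", "data": {
  "motion": [
    [30,0,0,0,0,0,0],
    [30,0,0,15,0,0,0],
    [30,0,0,25,0,0,0],
    [30,0,0,20,0,0,0],
    [30,0,0,12,0,0,0],
    [30,0,0,6,0,0,0],
    [30,0,0,0,0,0,0]
  ]
}}

```text
time_s: 16.05
tcp_pos: [0.5127, 0.3113, 0.1515]
ee_rot: [[-0.0, -1.0, -0.001], [-1.0, 0.0, -0.001], [0.001, 0.001, -1.0]]
wrist_force: [0.5, -0.2, -1.3]
gripper_width: 0.485
gripper_force: 31.1
```

Force is unchanged, so the mill isn't on the rim. I lower the last 8–9 mm gently.

>>> {"op": "arm_command", "data": {
  "motion": [
    [30,0,0,3,0,0,0],
    [30,0,0,2,0,0,0],
    [30,0,0,1.5,0,0,0],
    [30,0,0,1,0,0,0],
    [30,0,0,1,0,0,0],
    [30,0,0,0.5,0,0,0],
    [30,0,0,0,0,0,0]
  ]
}}

```text
time_s: 16.75
tcp_pos: [0.5127, 0.3122, 0.1431]
ee_rot: [[0.0, -1.0, 0.0], [-1.0, -0.0, 0.0], [-0.0, -0.0, -1.0]]
wrist_force: [-0.1, -0.3, -0.5]
gripper_width: 0.491
gripper_force: 31.2
```

>>> {"op": "arm_command", "data": {
  "motion": [
    [30,0,0,1,0,0,0],
    [87,0,0,0,0,0,0],
    [87,0,0,0,0,0,0],
    [87,0,0,0,0,0,0],
    [87,0,0,0,0,0,0],
    [87,0,0,-20,0,0,0],
    [87,0,0,-40,0,0,0],
    [87,0,0,-45,0,0,0]
  ]
}}

```text
time_s: 17.55
tcp_pos: [0.5119, 0.3114, 0.2465]
ee_rot: [[-0.0, -1.0, -0.003], [-1.0, 0.0, -0.003], [0.003, 0.003, -1.0]]
wrist_force: [0.8, 0.6, 0.3]
gripper_width: 0.98
gripper_force: 0.0
```

>>> {"op": "arm_command", "data": {
  "motion": [
    [87,0,0,-30,0,0,0],
    [87,30,0,-10,0,0,0],
    [87,45,0,0,0,0,0],
    [87,45,0,0,0,0,0]
  ]
}}

```text
time_s: 17.95
tcp_pos: [0.5124, 0.1912, 0.2871]
ee_rot: [[0.002, -1.0, 0.001], [-1.0, -0.002, 0.001], [-0.001, -0.001, -1.0]]
wrist_force: [0.2, -0.3, 0.3]
gripper_width: 0.999
gripper_force: 0.0
```

```bash
python3 - <<'E'
from h import *
a=snap('top');b=snap('scene')
k=5;v=cv2.resize(a[135:225,110:190,::-1],None,fx=k,fy=k,interpolation=cv2.INTER_CUBIC)
c=lambda x,y,r,z:[np.array([x+r*np.cos(t),y+r*np.sin(t),z]) for t in np.linspace(0,6.28,25)[:-1]]
w=cv2.resize(b[70:220,60:193,::-1],None,fx=3,fy=3,interpolation=cv2.INTER_CUBIC)
for (x,y,h) in((.4975,.3963,.212),(.5125,.3117,.184)):
  for r,z in((.005,h),(.027,.014)):
    for cam,img,o,kk in(('top',v,(135,110),k),('scene',w,(70,60),3)):
        q=np.array([[(proj(cam,X)[1]-o[1]+.5)*kk,(proj(cam,X)[0]-o[0]+.5)*kk] for X in c(x,y,r,z)]).astype(np.int32);cv2.polylines(img,[q],True,(0,255,0),1)
cv2.imwrite('pics/mills.png',np.hstack([v,w]))
go([.624,-.125,.25],-90)
E
```

```text
tcp [0.512  0.188  0.2875] yaw -90.2 shift [ 312.5 -113.4   37.6] turn -0.004
```

View pics/mills.png

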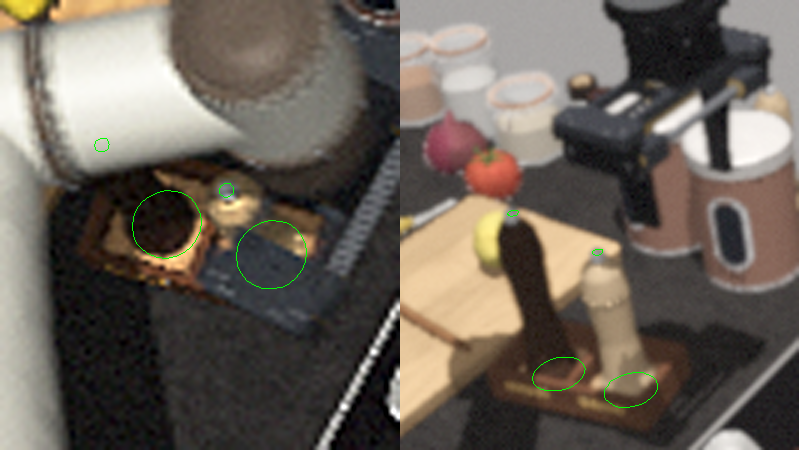

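Both mills stand upright in their bays, with knobs at (512, 213) and (597, 253) in the right half matching the prediction. Garlic next, with a close look first.

>>> {"op": "arm_command", "data": {
  "motion": [
    [87,40,10,10,0,0,0],
    [87,45,14,20,0,0,0],
    [87,45,14,20,0,0,0],
    [87,45,14,20,0,0,0],
    [87,45,12,20,0,0,0],
    [87,34,6,10,0,0,0],
    [87,10,0,0,0,0,0],
    [87,0,0,0,0,0,0]
  ]
}}

```text
time_s: 18.85
tcp_pos: [0.4441, -0.069, 0.1885]
ee_rot: [[-0.002, -1.0, 0.0], [-1.0, 0.002, -0.0], [0.0, -0.0, -1.0]]
wrist_force: [0.1, 0.5, -0.8]
gripper_width: 1.0
gripper_force: 0.0
```

```bash
python3 - <<'E'
from h import *
np.set_printoptions(precision=3,suppress=True)
snap('wrist');m=camera_model('wrist')
for n,z in(('garlic_center',.026),('timer_center',.026),('garlic_dish',.02),('jar_gold_center',.0525),('jar_blue_center',.0525)):
    for r in find_in(n,'wrist')[:2]: print(n,round(r['p'],2),r['location'],at_z('wrist',r['location'],z,m))
go([.442,-.076,.016],-90)
E
```

```text
garlic_center 0.75 [175.6, 242.9] [ 0.453 -0.073  0.026]
timer_center 0.69 [60.4, 228.7] [ 0.465 -0.177  0.026]
garlic_dish 0.95 [291.4, 234.6] [0.464 0.054 0.02 ]
jar_blue_center 0.87 [9.5, 56.3] [ 0.604 -0.216  0.052]
tcp [ 0.444 -0.067  0.189] yaw -89.9 shift [  8.9   2.5 172.8] turn 0.002
```

>>> {"op": "arm_command", "data": {
  "motion": [
    [87,4,-2,20,0,0,0],
    [87,4,-2,40,0,0,0],
    [87,0,0,45,0,0,0],
    [87,0,0,35,0,0,0],
    [87,0,0,20,0,0,0],
    [87,0,0,8,0,0,0],
    [87,0,0,3,0,0,0],
    [87,0,0,0,0,0,0]
  ]
}}

```text
time_s: 19.95
tcp_pos: [0.4486, -0.0758, 0.018]
ee_rot: [[0.001, -1.0, 0.001], [-1.0, -0.001, 0.0], [-0.0, -0.001, -1.0]]
wrist_force: [-0.2, 0.8, -0.4]
gripper_width: 1.006
gripper_force: 0.0
```

>>> {"op": "arm_command", "data": {
  "motion": [
    [40,0,0,0,0,0,0],
    [40,0,0,0,0,0,0],
    [40,0,0,0,0,0,0],
    [40,0,0,0,0,0,0],
    [40,0,0,0,0,0,0],
    [40,0,0,0,0,0,0],
    [40,0,0,0,0,0,0]
  ]
}}

```text
time_s: 20.65
tcp_pos: [0.4481, -0.0762, 0.0178]
ee_rot: [[0.0, -1.0, 0.001], [-1.0, -0.0, 0.0], [-0.0, -0.001, -1.0]]
wrist_force: [0.5, -0.1, 3.0]
gripper_width: 0.574
gripper_force: 30.0
```

>>> {"op": "arm_command", "data": {
  "motion": [
    [40,0,0,-15,0,0,0],
    [40,0,0,-30,0,0,0],
    [40,0,0,-35,0,0,0],
    [40,0,0,-10,0,0,0]
  ]
}}

```text
time_s: 21.05
tcp_pos: [0.4495, -0.0761, 0.1105]
ee_rot: [[0.001, -1.0, 0.006], [-1.0, -0.001, 0.001], [-0.001, -0.006, -1.0]]
wrist_force: [0.8, 0.4, 0.0]
gripper_width: 0.574
gripper_force: 30.0
```

```bash
python3 - <<'E'
from h import *
np.set_printoptions(precision=3,suppress=True)
go([.455,.043,.105],-90)
a=snap('top')
for r in find_in('garlic_dish','top')[:1]: print(at_z('top',r['location'],.02))
snap('scene')
for r in find_in('garlic_dish','scene')[:1]: print(at_z('scene',r['location'],.02))
E
```

```text
tcp [ 0.45  -0.076  0.111] yaw -90.0 shift [-119.1   -5.5    5.6] turn 0.001
[0.425 0.037 0.02 ]
[0.452 0.053 0.02 ]
```

>>> {"op": "arm_command", "data": {
  "motion": [
    [40,-15,-1,0,0,0,0],
    [40,-30,-2,0,0,0,0],
    [40,-35,-2,0,0,0,0],
    [40,-25,0,10,0,0,0],
    [40,-13,0,20,0,0,0],
    [40,0,0,25,0,0,0],
    [40,0,0,15,0,0,0],
    [40,0,0,3,0,0,0]
  ]
}}

```text
time_s: 22.05
tcp_pos: [0.4501, 0.0409, 0.0313]
ee_rot: [[-0.0, -1.0, -0.008], [-1.0, 0.0, -0.003], [0.003, 0.008, -1.0]]
wrist_force: [0.3, -0.2, 0.0]
gripper_width: 0.571
gripper_force: 30.0
```

>>> {"op": "arm_command", "data": {
  "motion": [
    [40,0,0,0,0,0,0],
    [60,0,0,0,0,0,0],
    [60,0,0,0,0,0,0],
    [60,0,0,0,0,0,0]
  ]
}}

```text
time_s: 22.45
tcp_pos: [0.4532, 0.0419, 0.0352]
ee_rot: [[-0.0, -1.0, 0.002], [-1.0, 0.0, 0.001], [-0.001, -0.002, -1.0]]
wrist_force: [-0.3, -0.1, 0.1]
gripper_width: 0.682
gripper_force: 0.0
```

>>> {"op": "arm_command", "data": {
  "motion": [
    [60,0,0,-15,0,0,0],
    [60,0,0,-35,0,0,0],
    [87,0,0,-45,0,0,0],
    [87,0,0,-45,0,0,0],
    [87,0,0,-45,0,0,0]
  ]
}}

```text
time_s: 22.95
tcp_pos: [0.4523, 0.0415, 0.222]
ee_rot: [[-0.0, -1.0, 0.001], [-1.0, 0.0, 0.001], [-0.001, -0.001, -1.0]]
wrist_force: [0.5, 0.4, -0.9]
gripper_width: 0.879
gripper_force: 0.0
```

```bash
python3 - <<'E'
from h import *
np.set_printoptions(precision=3,suppress=True)
go([.624,-.125,.2],-90)
for c in('wrist','scene'):
    a=snap(c,'g_'+c)
    for n in('garlic_center','garlic_dish','jar_gold_center','jar_blue_center'):
        for r in find_in(n,c)[:1]: print(c,n,round(r['p'],2),np.round(r['location']),at_z(c,r['location'],.032 if n[0]=='g' else .0525))
E
```

```text
tcp [0.452 0.042 0.222] yaw -90.0 shift [ 166.5 -171.7   22.1] turn -0.0
wrist garlic_center 0.67 [176. 253.] [0.458 0.046 0.032]
wrist garlic_dish 0.96 [184. 231.] [0.478 0.052 0.032]
wrist jar_gold_center 0.9 [10. 72.] [ 0.615 -0.113  0.052]
scene garlic_center 0.52 [240. 199.] [0.446 0.04  0.032]
scene garlic_dish 0.8 [230. 197.] [0.474 0.065 0.032]
scene jar_gold_center 0.64 [213. 281.] [ 0.619 -0.119  0.052]
scene jar_blue_center 0.96 [227. 318.] [ 0.613 -0.232  0.052]
```

The garlic sits in the dish. Blue jar next, but first I check the red pot's clearance.

```bash
python3 - <<'E'
from h import *
np.set_printoptions(precision=3,suppress=True)
print('pot rim tri left',tri('top',T(582,190),'scene',S(573,190)))
for z in(.1,.13):
  print(z,[at_z('top',T(*p),z)[:2] for p in[(581,185),(600,235),(640,259),(690,250)]])
go([.615,-.20,.2],-100.6)
E
```

```text
pot rim tri left (array([ 0.73 , -0.199,  0.116]), np.float64(0.0035559303585662397))
0.1 [array([ 0.741, -0.197]), array([ 0.693, -0.245]), array([ 0.687, -0.303]), array([ 0.726, -0.355])]
0.13 [array([ 0.732, -0.197]), array([ 0.685, -0.244]), array([ 0.679, -0.301]), array([ 0.717, -0.352])]
tcp [0.452 0.042 0.218] yaw -90.0 shift [ 241.5 -162.8   18.2] turn 0.185
```

The pot rim is at about (0.69, -0.245), z 0.116, so I grip the blue jar with yaw -45°, fingers clear of both the pot and the gold jar.

>>> {"op": "arm_command", "data": {
  "motion": [
    [87,30,-20,0,0,0,0],
    [87,40,-28,0,0,0,0],
    [87,45,-30,0,0,0,0],
    [87,45,-30,0,0,0,0],
    [87,45,-30,0,0,0,0],
    [87,40,-20,0,0,0,0],
    [87,20,-9,0,0,0,-0.13],
    [87,5,0,0,0,0,-0.13]
  ]
}}

```text
time_s: 24.25
tcp_pos: [0.6141, -0.2207, 0.2169]
ee_rot: [[0.259, -0.966, -0.003], [-0.966, -0.259, -0.0], [-0.001, 0.003, -1.0]]
wrist_force: [-0.3, 0.6, -0.6]
gripper_width: 1.005
gripper_force: 0.0
```

>>> {"op": "arm_command", "data": {
  "motion": [
    [87,0,0,0,0,0,-0.13],
    [87,0,0,0,0,0,-0.13],
    [87,0,0,0,0,0,-0.13],
    [87,0,0,0,0,0,-0.135],
    [87,0,0,0,0,0,0]
  ]
}}

```text
time_s: 24.75
tcp_pos: [0.6134, -0.2179, 0.2182]
ee_rot: [[0.707, -0.708, -0.002], [-0.708, -0.707, 0.0], [-0.002, 0.001, -1.0]]
wrist_force: [0.7, 0.4, -1.0]
gripper_width: 0.999
gripper_force: 0.0
```

```bash
python3 - <<'E'
from h import *
c=lambda x,y,r,z:[np.array([x+r*np.cos(t),y+r*np.sin(t),z]) for t in np.linspace(0,6.28,25)[:-1]]
go([.620,-.231,.069],-45)
im=snap('wrist');p=(.489,-.381,np.radians(-10.6))
draw(im,'wrist',[(c(.62,-.231,.0205,.105),(0,255,0)),(c(.62,-.231,.0205,.0),(0,255,255)),(c(.623,-.125,.0205,.105),(255,255,0)),(rect(*p,.041,.106,.014),(0,255,0))],'blue_w')
E
```

```text
tcp [ 0.6134 -0.2179  0.2182] yaw -45.0 shift [ 14.2   4.3 149.1] turn -0.001
```

View pics/blue_w.png

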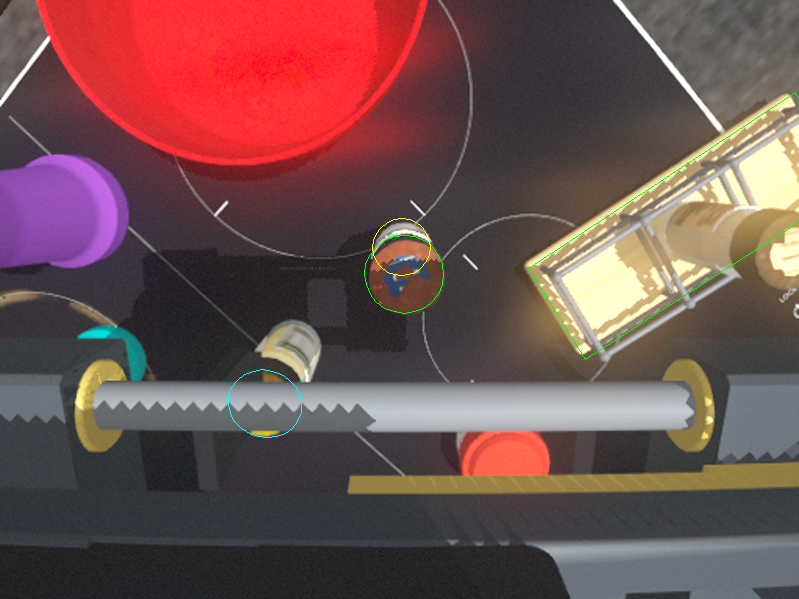

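The blue jar's cap at (404, 274) and the rack board corners at (527, 266) and (585, 357) match the overlays. Descend and grip.

>>> {"op": "arm_command", "data": {
  "motion": [
    [87,7,2,10,0,0,0],
    [87,7,2,25,0,0,0],
    [87,0,0,35,0,0,0],
    [87,0,0,35,0,0,0],
    [87,0,0,25,0,0,0],
    [87,0,0,14,0,0,0],
    [87,0,0,5,0,0,0],
    [87,0,0,0,0,0,0]
  ]
}}

```text
time_s: 25.6
tcp_pos: [0.6209, -0.2309, 0.0702]
ee_rot: [[0.707, -0.708, -0.0], [-0.708, -0.707, -0.0], [-0.0, 0.0, -1.0]]
wrist_force: [1.0, -0.5, 1.2]
gripper_width: 0.999
gripper_force: 0.0
```

>>> {"op": "arm_command", "data": {
  "motion": [
    [28,0,0,0,0,0,0],
    [28,0,0,0,0,0,0],
    [28,0,0,0,0,0,0],
    [28,0,0,0,0,0,0],
    [28,0,0,0,0,0,0],
    [28,0,0,0,0,0,0],
    [28,0,0,0,0,0,0],
    [28,0,0,0,0,0,0]
  ]
}}

```text
time_s: 26.4
tcp_pos: [0.6206, -0.2308, 0.0705]
ee_rot: [[0.707, -0.707, -0.0], [-0.707, -0.707, -0.0], [-0.0, 0.0, -1.0]]
wrist_force: [-0.5, 0.6, 1.7]
gripper_width: 0.463
gripper_force: 30.0
```

>>> {"op": "arm_command", "data": {
  "motion": [
    [28,0,0,0,0,0,0],
    [28,0,0,-10,0,0,0],
    [28,0,0,-25,0,0,0],
    [28,0,0,-35,0,0,0],
    [28,0,0,-35,0,0,0],
    [28,0,0,-30,0,0,0],
    [28,0,0,-10,0,0,0]
  ]
}}

```text
time_s: 27.1
tcp_pos: [0.6224, -0.2311, 0.2202]
ee_rot: [[0.707, -0.707, 0.008], [-0.707, -0.707, -0.002], [0.007, -0.004, -1.0]]
wrist_force: [0.2, 0.5, -0.3]
gripper_width: 0.457
gripper_force: 30.0
```

```bash
python3 - <<'E'
from h import *
p=(.489,-.381,np.radians(-10.6))
for o in(-.064,.064): print(np.mean(rect(*p,.0,.0,.014,o),0))
go(np.mean(rect(*p,.0,.0,.014,-.064),0)+[0,0,.20],-100.6)
E
```

```text
[ 0.47722711 -0.44390786  0.014     ]
[ 0.50077289 -0.31809214  0.014     ]
tcp [ 0.6224 -0.2311  0.2202] yaw -45.0 shift [ 47.8 253.1   5.5] turn 0.97
```

>>> {"op": "arm_command", "data": {
  "motion": [
    [28,3,15,0,0,0,0],
    [28,6,32,0,0,0,0],
    [28,7,38,0,0,0,0],
    [28,8,40,0,0,0,0],
    [28,8,40,0,0,0,0],
    [28,7,38,0,0,0,0],
    [28,6,32,0,0,0,0],
    [28,3,18,0,0,0,0.12]
  ]
}}

```text
time_s: 27.9
tcp_pos: [0.4722, -0.4451, 0.2127]
ee_rot: [[0.612, -0.791, -0.004], [-0.791, -0.612, 0.003], [-0.005, 0.001, -1.0]]
wrist_force: [0.6, -0.2, -2.1]
gripper_width: 0.463
gripper_force: 29.9
```

>>> {"op": "arm_command", "data": {
  "motion": [
    [28,0,0,0,0,0,0.14],
    [28,0,0,0,0,0,0.14],
    [28,0,0,0,0,0,0.14],
    [28,0,0,0,0,0,0.14],
    [28,0,0,0,0,0,0.14],
    [28,0,0,0,0,0,0.13],
    [28,0,0,0,0,0,0.02],
    [28,0,0,0,0,0,0]
  ]
}}

```text
time_s: 28.7
tcp_pos: [0.4746, -0.4433, 0.2137]
ee_rot: [[-0.183, -0.983, -0.003], [-0.983, 0.182, 0.002], [-0.001, 0.003, -1.0]]
wrist_force: [0.2, 0.1, -1.5]
gripper_width: 0.458
gripper_force: 30.0
```

```bash
python3 - <<'E'
from h import *
p=(.489,-.381,np.radians(-10.6))
go(np.mean(rect(*p,.0,.0,.0845,-.064),0),-100.6)
P=[(rect(*p,.041,.106,.014),(0,255,0)),(rect(*p,.0295,.0295,.048,-.064),(255,255,0)),(rect(*p,.0295,.0295,.048,.064),(255,255,0)),(rect(*p,.0205,.0205,.119),(0,0,255))]
out=[]
for c,(r0,r1,c0,c1),k in(('top',(230,320,290,370),5),('scene',(230,340,280,378),4.09)):
    im=snap(c)[r0:r1,c0:c1,::-1];v=cv2.resize(im,(400,450),interpolation=cv2.INTER_CUBIC)
    for q,col in P:
        a=np.array([[(proj(c,X)[1]-c0+.5)*400/(c1-c0),(proj(c,X)[0]-r0+.5)*450/(r1-r0)] for X in q]).astype(np.int32);cv2.polylines(v,[a],True,col,1)
    out.append(v)
cv2.imwrite('pics/rack.png',np.hstack(out))
E
```

```text
tcp [ 0.4746 -0.4433  0.2137] yaw -100.5 shift [  0.3  -3.1 129.2] turn 0.001
```

View pics/rack.png

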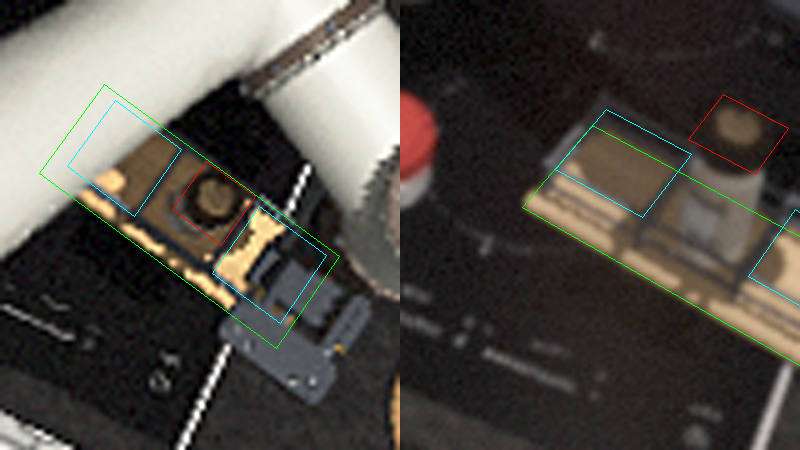

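The overlay fits the rack in both views: fixed cap at (213, 200) and (740, 128). Lower the blue jar into the outer bay.

>>> {"op": "arm_command", "data": {
  "motion": [
    [28,0,-3,10,0,0,0],
    [28,0,0,22,0,0,0],
    [28,0,0,28,0,0,0],
    [28,0,0,25,0,0,0],
    [28,0,0,18,0,0,0],
    [28,0,0,12,0,0,0],
    [28,0,0,5,0,0,0],
    [28,0,0,0,0,0,0]
  ]
}}

```text
time_s: 29.6
tcp_pos: [0.4785, -0.444, 0.0949]
ee_rot: [[-0.184, -0.983, -0.001], [-0.983, 0.184, 0.0], [-0.0, 0.001, -1.0]]
wrist_force: [-0.4, 0.3, -1.3]
gripper_width: 0.462
gripper_force: 30.0
```

>>> {"op": "arm_command", "data": {
  "motion": [
    [28,0,0,3,0,0,0],
    [28,0,0,2,0,0,0],
    [28,0,0,1.5,0,0,0],
    [28,0,0,1,0,0,0],
    [28,0,0,1,0,0,0],
    [28,0,0,0,0,0,0]
  ]
}}

```text
time_s: 30.2
tcp_pos: [0.4785, -0.444, 0.0869]
ee_rot: [[-0.184, -0.983, -0.0], [-0.983, 0.184, 0.0], [-0.0, 0.0, -1.0]]
wrist_force: [-0.4, -0.0, -1.0]
gripper_width: 0.459
gripper_force: 30.0
```

Floor contact is expected at 0.0845.

>>> {"op": "arm_command", "data": {
  "motion": [
    [28,0,0,1,0,0,0],
    [28,0,0,1,0,0,0],
    [28,0,0,0.5,0,0,0],
    [28,0,0,0,0,0,0]
  ]
}}

```text
time_s: 30.6
tcp_pos: [0.4786, -0.4441, 0.0845]
ee_rot: [[-0.184, -0.983, -0.0], [-0.983, 0.184, -0.0], [0.0, 0.0, -1.0]]
wrist_force: [-0.2, -0.5, -1.2]
gripper_width: 0.465
gripper_force: 30.0
```

>>> {"op": "arm_command", "data": {
  "motion": [
    [70,0,0,0,0,0,0],
    [70,0,0,0,0,0,0],
    [70,0,0,0,0,0,0],
    [70,0,0,0,0,0,0],
    [70,0,0,-15,0,0,0],
    [87,0,0,-35,0,0,0],
    [87,0,0,-45,0,0,0],
    [87,0,0,-40,0,0,0]
  ]
}}

```text
time_s: 31.4
tcp_pos: [0.4786, -0.4442, 0.2215]
ee_rot: [[-0.184, -0.983, 0.0], [-0.983, 0.184, -0.001], [0.001, -0.0, -1.0]]
wrist_force: [0.0, 0.2, 1.0]
gripper_width: 0.965
gripper_force: 0.0
```

```bash
python3 - <<'E'
from h import *
go([.623,-.125,.22],-90)
E
```

```text
tcp [ 0.4786 -0.4442  0.2215] yaw -100.6 shift [-340.3  -83.3    1.3] turn -0.185
```

>>> {"op": "arm_command", "data": {
  "motion": [
    [87,-30,-8,0,0,0,0],
    [87,-45,-11,0,0,0,0],
    [87,-47,-11,0,0,0,0],
    [87,-47,-12,0,0,0,0],
    [87,-47,-12,0,0,0,0],
    [87,-47,-12,0,0,0,0],
    [87,-47,-11,0,0,0,0],
    [87,-30,-6,0,0,0,0]
  ]
}}

```text
time_s: 32.2
tcp_pos: [0.6238, -0.1221, 0.2196]
ee_rot: [[-0.182, -0.983, 0.001], [-0.983, 0.182, 0.0], [-0.0, -0.001, -1.0]]
wrist_force: [0.3, -0.2, 0.3]
gripper_width: 0.996
gripper_force: 0.0
```

>>> {"op": "arm_command", "data": {
  "motion": [
    [87,0,0,0,0,0,0],
    [87,0,0,0,0,0,0]
  ]
}}

```text
time_s: 32.4
tcp_pos: [0.6227, -0.1244, 0.2194]
ee_rot: [[-0.182, -0.983, -0.0], [-0.983, 0.182, -0.0], [0.0, 0.0, -1.0]]
wrist_force: [-0.2, -0.3, 0.8]
gripper_width: 1.004
gripper_force: 0.0
```

```bash
python3 - <<'E'
from h import *
np.set_printoptions(precision=3,suppress=True)
c=lambda x,y,r,z:[np.array([x+r*np.cos(t),y+r*np.sin(t),z]) for t in np.linspace(0,6.28,25)[:-1]]
go([.623,-.125,.069],-100.6)
im=snap('wrist');p=(.489,-.381,np.radians(-10.6))
draw(im,'wrist',[(c(.623,-.125,.0205,.105),(0,255,0)),(c(.623,-.125,.0205,0),(0,255,0)),(c(.4772,-.4439,.0205,.119),(255,255,0)),(rect(*p,.041,.106,.014),(0,255,0))],'gold_w')
E
```

```text
tcp [ 0.623 -0.124  0.219] yaw -100.5 shift [  0.5  -0.4 150.4] turn 0.002
```

View pics/gold_w.png

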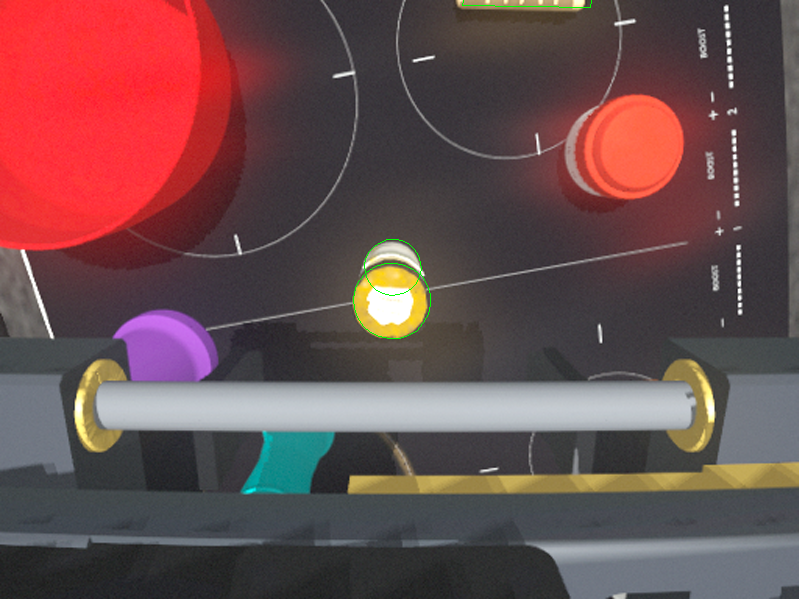

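The gold-topped jar at (391, 300) lies exactly in the overlay. Descend and grip.

>>> {"op": "arm_command", "data": {
  "motion": [
    [87,0,0,12,0,0,0],
    [87,0,0,27,0,0,0],
    [87,0,0,35,0,0,0],
    [87,0,0,35,0,0,0],
    [87,0,0,24,0,0,0],
    [87,0,0,12,0,0,0],
    [87,0,0,4,0,0,0],
    [87,0,0,0,0,0,0]
  ]
}}

```text
time_s: 33.25
tcp_pos: [0.6229, -0.1257, 0.0706]
ee_rot: [[-0.185, -0.983, 0.0], [-0.983, 0.185, -0.0], [0.0, -0.0, -1.0]]
wrist_force: [0.3, 0.5, -0.5]
gripper_width: 1.004
gripper_force: 0.0
```

>>> {"op": "arm_command", "data": {
  "motion": [
    [28,0,0,0,0,0,0],
    [28,0,0,0,0,0,0],
    [28,0,0,0,0,0,0],
    [28,0,0,0,0,0,0],
    [28,0,0,0,0,0,0],
    [28,0,0,0,0,0,0],
    [28,0,0,0,0,0,0],
    [28,0,0,0,0,0,0]
  ]
}}

```text
time_s: 34.05
tcp_pos: [0.6229, -0.1251, 0.0706]
ee_rot: [[-0.184, -0.983, 0.0], [-0.983, 0.184, -0.0], [-0.0, -0.0, -1.0]]
wrist_force: [0.4, -0.1, 0.0]
gripper_width: 0.465
gripper_force: 30.0
```

>>> {"op": "arm_command", "data": {
  "motion": [
    [28,0,0,0,0,0,0],
    [28,0,0,-10,0,0,0],
    [28,0,0,-25,0,0,0],
    [28,0,0,-35,0,0,0],
    [28,0,0,-35,0,0,0],
    [28,0,0,-30,0,0,0],
    [28,0,0,-8,0,0,0]
  ]
}}

```text
time_s: 34.75
tcp_pos: [0.6244, -0.1254, 0.2185]
ee_rot: [[-0.183, -0.983, 0.008], [-0.983, 0.183, -0.001], [-0.001, -0.008, -1.0]]
wrist_force: [0.4, 1.2, 0.3]
gripper_width: 0.461
gripper_force: 30.0
```

```bash
python3 - <<'E'
from h import *
go([.5008,-.3181,.214],-100.6)
E
```

```text
tcp [ 0.6244 -0.1254  0.2185] yaw -100.6 shift [212.1  86.2   3.6] turn 0.0
```

>>> {"op": "arm_command", "data": {
  "motion": [
    [28,12,6,0,0,0,0],
    [28,30,13,0,0,0,0],
    [28,40,16,0,0,0,0],
    [28,42,16,0,0,0,0],
    [28,40,16,0,0,0,0],
    [28,30,12,0,0,0,0],
    [28,18,6,0,0,0,0],
    [28,0,0,0,0,0,0]
  ]
}}

```text
time_s: 35.55
tcp_pos: [0.4969, -0.3196, 0.2112]
ee_rot: [[-0.188, -0.982, -0.005], [-0.982, 0.188, 0.002], [-0.001, 0.005, -1.0]]
wrist_force: [-0.2, -0.4, -0.2]
gripper_width: 0.463
gripper_force: 30.0
```

>>> {"op": "arm_command", "data": {
  "motion": [
    [28,0,0,0,0,0,0],
    [28,0,0,0,0,0,0]
  ]
}}

```text
time_s: 35.75
tcp_pos: [0.4999, -0.3172, 0.2125]
ee_rot: [[-0.183, -0.983, -0.002], [-0.983, 0.183, 0.001], [-0.001, 0.002, -1.0]]
wrist_force: [0.2, 0.1, -1.9]
gripper_width: 0.462
gripper_force: 30.0
```

```bash
python3 - <<'E'
from h import *
go([.5008,-.3181,.0846],-100.6)
E
```

```text
tcp [ 0.4999 -0.3172  0.2125] yaw -100.6 shift [  0.8  -1.3 127.9] turn 0.0
```

>>> {"op": "arm_command", "data": {
  "motion": [
    [28,1,0,10,0,0,0],
    [28,0,0,22,0,0,0],
    [28,0,0,28,0,0,0],
    [28,0,0,25,0,0,0],
    [28,0,0,18,0,0,0],
    [28,0,0,12,0,0,0],
    [28,0,0,5,0,0,0],
    [28,0,0,0,0,0,0]
  ]
}}

```text
time_s: 36.55
tcp_pos: [0.5, -0.3185, 0.0929]
ee_rot: [[-0.183, -0.983, -0.001], [-0.983, 0.183, 0.0], [-0.0, 0.001, -1.0]]
wrist_force: [-0.1, 0.3, -0.9]
gripper_width: 0.463
gripper_force: 30.0
```

>>> {"op": "arm_command", "data": {
  "motion": [
    [28,0,0,3,0,0,0],
    [28,0,0,2,0,0,0],
    [28,0,0,1.5,0,0,0],
    [28,0,0,1,0,0,0],
    [28,0,0,0.5,0,0,0],
    [28,0,0,0,0,0,0]
  ]
}}

```text
time_s: 37.15
tcp_pos: [0.5, -0.3189, 0.0855]
ee_rot: [[-0.184, -0.983, 0.0], [-0.983, 0.184, -0.0], [0.0, -0.0, -1.0]]
wrist_force: [0.1, -0.3, -1.2]
gripper_width: 0.46
gripper_force: 30.0
```

>>> {"op": "arm_command", "data": {
  "motion": [
    [28,0,0,1,0,0,0],
    [70,0,0,0,0,0,0],
    [70,0,0,0,0,0,0],
    [70,0,0,0,0,0,0],
    [70,0,0,0,0,0,0],
    [70,0,0,-15,0,0,0],
    [87,0,0,-35,0,0,0],
    [87,0,0,-45,0,0,0]
  ]
}}

```text
time_s: 37.95
tcp_pos: [0.4986, -0.3183, 0.1785]
ee_rot: [[-0.184, -0.983, -0.005], [-0.983, 0.184, 0.002], [-0.001, 0.005, -1.0]]
wrist_force: [1.1, -0.2, -0.2]
gripper_width: 0.907
gripper_force: 0.0
```

>>> {"op": "arm_command", "data": {
  "motion": [
    [87,0,0,-45,0,0,0],
    [87,-40,10,-40,0,0,0],
    [87,-45,15,-20,0,0,0],
    [87,-45,15,0,0,0,0],
    [87,-45,15,0,0,0,0],
    [87,-45,15,0,0,0,0],
    [87,-45,10,0,0,0,0],
    [87,-20,5,0,0,0,0]
  ]
}}

```text
time_s: 38.75
tcp_pos: [0.4688, -0.027, 0.2792]
ee_rot: [[-0.181, -0.984, 0.001], [-0.984, 0.181, 0.001], [-0.001, -0.001, -1.0]]
wrist_force: [0.1, 0.2, -0.3]
gripper_width: 1.002
gripper_force: 0.0
```

```bash
python3 - <<'E'
from h import *
c=lambda x,y,r,z:[np.array([x+r*np.cos(t),y+r*np.sin(t),z]) for t in np.linspace(0,6.28,25)[:-1]]
P=[(c(x,y,r,z),(0,255,0)) for x,y,r,z in((.4772,-.4439,.0205,.119),(.5008,-.3181,.0205,.119),(.4975,.3963,.005,.212),(.5125,.3117,.005,.184),(.46,-.18,.032,.052),(.472,.158,.028,.027))]
out=[]
for cam,(r0,r1,c0,c1) in(('top',(140,320,110,370)),('scene',(60,340,50,400))):
    im=snap(cam)[r0:r1,c0:c1,::-1];k=800/(c1-c0);W,H=400,300
    W=800;H=int((r1-r0)*W/(c1-c0)); H=min(H,600)
    v=cv2.resize(im,(W,H),interpolation=cv2.INTER_CUBIC)
    for q,col in P:
        a=np.array([[(proj(cam,X)[1]-c0+.5)*W/(c1-c0),(proj(cam,X)[0]-r0+.5)*H/(r1-r0)] for X in q]).astype(np.int32);cv2.polylines(v,[a],True,col,1)
    cv2.imwrite(f'pics/fin_{cam}.png',v)
E
```

```text
(no output)
```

View pics/fin_scene.png

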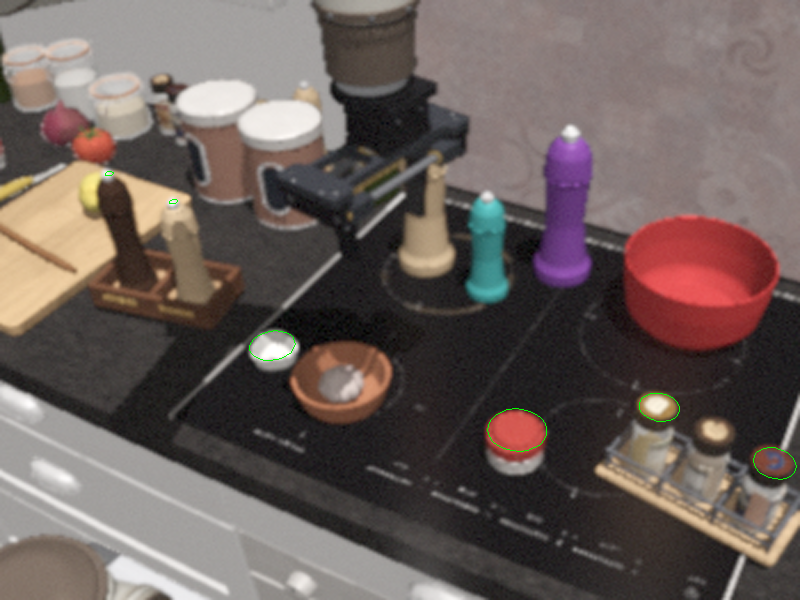

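View pics/fin_top.png

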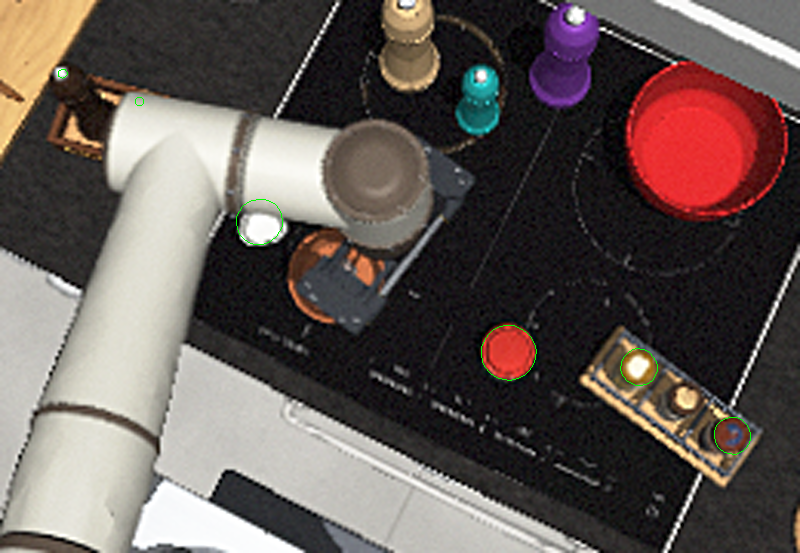

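Everything is in place. The jar caps at (658, 407) and (774, 463) and the mill knobs at (108, 174) and (173, 202) match their targets. The garlic is in the dish at (340, 382), and the timer and white dish are where they were.

```bash
python3 -c "
from station import *
print(finish_job())"
```

```text
the job is handed in; nothing more can be done
None
```

I handed the job in at about 39 s: both mills are in the tray, the blue and gold jars are in the outer rack bays, and the garlic is in its dish; the final pictures showed everything upright, with the timer and white dish not visibly moved, but the hand-in returned no verdict.

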